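Flip the amber filter out of the beam

ROBOT

A 6-joint arm with a two-finger parallel gripper is mounted at the origin on a cart in front of the work surface, level with it; the furniture and walls round the work are solid. World frame = base frame: x ahead of the robot, y to its left, z up, the work surface at z = 0. Lengths are in mm, angles in degrees, forces in N, time in s.
With the tool pointing down it reaches from about 300 to 850 mm from the base axis. Payload 4.2 kg.
Tool frame: the origin (TCP) lies at the very end of the fingers, on their centre line; the grasp point (between the pads) lies 19 mm behind it; z points along the fingers, y is the line along which they close (so a half turn about z gives the same grasp; the last joint's range is limited). The gripper opens to 91 mm and grips with 3 to 60 N. Pads are 32 mm wide; open, the fingers measure 118 mm over their backs; the gripper's body (76 mm by 178 mm) begins 60 mm behind the grasp point.
Start: joints at [-65.031, 18.312, 89.639, -0, 72.044, -1.146], TCP at [253.109, -516.313, 213.976] pointing down, gripper open.
Joint ranges: [-177.97, 177.97], [-48.28, 115.42], [12.27, 149.76], [-77.06, 257.06], [2.81, 150.46], [-146.56, 146.56]. Speed limits (degrees/s): [147.25, 147.25, 180, 180, 180, 180].

INTERFACE

Orientations are given as [roll, pitch, yaw] about the fixed x, y, z axes, in that order (R = Rz(yaw) Ry(pitch) Rx(roll)).
In Python, from workcell import env, eyes gives the robot as it stands.
- The arm moves only by the tool send_rows, never from a script. Its argument "targets" is text: rows parted by semicolons, each of 7 numbers parted by spaces: the shift along the tool's x, y, z in m, then the turn, a rotation vector about the tool's x, y, z in degrees, then the opening in per cent of the stroke, from 0 (shut) to 100 (fully open). A call has 1 to 12 rows; each row is the pose to reach, as a shift and turn from the pose commanded when the call began, along the tool's axes at that moment; what a row does not reach only later rows make up. A row lasts 1/12 s, in which the tool goes at most 41.7 mm and 7.16 degrees, less where a joint would pass 70% of its speed; a pose out of reach is approached as far as the arm can. A call with a gripper value outside its range is refused whole. The fingers move at their own pace and stop on an object; "grip_force" is the grip in N (left out, the last holds). Time passes only in rows, so rows that repeat a pose let the fingers close. It gives the time, the measured TCP pose, the force, the opening and the grip force at its end, in the units of the state.
- env.state(): the state, without advancing time (a new reading comes with each control period).
- eyes.grab_frame(name): name is "side" or "top"; returns a dict with "image" (480x640x3 uint8, blue, green, red), "fovy" (degrees; the focal length in pixels is half the picture's height over the tangent of half this angle, whatever the lens; pixels are square), "cx", "cy" (the principal point, pixels), "eye" and "attitude" of the camera in the world. Camera axes: x right, y up, looking along -z (the intrinsics and any distortion apply to the point x, -y, -z); pixel columns grow to the right and rows downward; lengths in mm; the calibration is good to about 2 mm. A picture is of the moment at which its call begins. There is no depth.
- env.job_done(): hands the job in; it is judged then, once.
The state is a dict: "time_s": time; "qpos": joint angles; "qvel": joint speeds; "effort": joint torques, N m; "ee_pos": TCP position; "ee_rot": TCP orientation; "force": force on the tool from outside, world axes, zero at the start; "torque": the same for the moment, N m; "gripper_width": finger opening in mm; "gripper_force": force on a finger pad.
Only numpy, scipy, OpenCV 4.12 (cv2) and the standard library are available. Lean on these libraries where they do the work, as an engineer would, in place of code of your own. Each camera call takes 0.05 s, during which the arm holds its last target. There are 200 camera calls.

TASK

On the small optical board three coloured filters stand in flip mounts between a lamp and a detector; the blue one is already swung out of the beam. Flip the upright amber filter out of the beam too: tip it over sideways, past its snap point, so that it springs to its lower stop beside the beam like the blue one. Leave the green filter standing upright in the beam and the blue one lying out, and let go of everything.

Things in the scene. Friction and masses are not known exactly. Their poses are not given: they have to be found in the camera images.
- amber_flip (a joint): Hinge of the amber (orange-yellow) filter, rad: 0 = upright in the beam (stop), 1.57 = swung down beside it (stop). An over-centre spring drives it to the nearer stop; snap point about 0.7. To tip it from upright takes about 2.5 N at the upper frame, falling to 0 at the snap point. The hinge pin lies along the beam, 62 mm above the bench. All three filters tip to the same side
- amber_top (a point): Top middle of the amber flap's tab, 72 mm from the hinge (134 mm above the bench). z: hinge to tab, up; y: along the beam; x: the way it tips, roughly away from the robot. The flap is 10 mm thick (y): a glazed frame 48 mm wide (x), upper edge 14 mm and lower edge 62 mm below this point, under a tab 20 mm wide. Push the frame's -x edge near its top. Tipped out, its highest part is 86 mm above the bench
- green_flip (a joint): Hinge of the green filter, built and sprung like the amber one. It stands upright (0) and shall stay so. The three mounts, 68 mm apart along the beam in any order of colours, are screwed to a fixed aluminium board, 290 mm along the beam (robot's left to right, within 0.5 rad), 130 mm wide, 12 mm thick; lamp and detector at its ends reach 115 mm above the bench
- blue_flip (a joint): Hinge of the blue filter, built and sprung like the amber one; it is already swung out (1.57) and shall stay so

How it is judged:
By the outcome, as a careful person would: the job done as asked, in the order asked, and still so for the second after the job is handed in, with the robot touching nothing.
It also fails if it takes over 26 s, if anything falls off the work surface, if the arm or the gripper's body presses on something with over 40 N, if the wrist force passes 120 N, or if a joint passes its speed limit or range.

## Working session

There is one attempt and no reset: what is moved stays moved. The work goes in short steps, Python scripts to look and compute and a tool call to move; the robot and the scene stay as the last step left them, time stands still between calls to the robot, and variables do not carry over. Pictures are saved under pics/ and viewed, at most 10 in all, crops included, and the job is handed in when it is done.

Besides the shell and the picture viewer there is one more tool, called as name(argument=value, ...) on one line, values as JSON. send_rows: Moves the arm, as the interface text tells. Its arguments: {"type":"object","properties":{"targets":{"type":"string"},"grip_force":{"type":"number"}},"required":["targets"]}

```bash
mkdir -p pics; python3 - <<'E'
from workcell import env, eyes
import cv2
for n in("side","top"):
    f=eyes.grab_frame(n); cv2.imwrite(f"pics/{n}0.png",f["image"]); print(n,{k:v for k,v in f.items() if k!="image"})
s=env.state(); print(s)
E
```

```text
side {'fovy': 49.554910776796255, 'cx': 320.76246260939394, 'cy': 247.3534071107179, 'eye': array([ 428.00860536, -445.54251877,  532.4714244 ]), 'attitude': array([62.88965055,  1.38670358, -5.31956616])}
top {'fovy': 44.21253926861316, 'cx': 317.4812308112801, 'cy': 228.74552468920487, 'eye': array([415.29921489, 270.60786378, 999.38892308]), 'attitude': array([  4.80708009,   2.33292284, -91.35521663])}
{'time_s': 0.1, 'qpos': array([-6.50303543e+01,  1.83474415e+01,  8.96994296e+01,  5.80004118e-04,
        7.20447587e+01, -1.14593366e+00]), 'qvel': array([-0.00960951, -0.11221711, -0.1877847 ,  0.03104123,  0.04174007,
        0.00920527]), 'effort': array([-2.45144938e-04, -4.13333917e+01, -2.32510632e+01,  7.28380610e-02,
        4.21962154e-02, -6.67155018e-05]), 'ee_pos': array([ 252.91566297, -515.88051255,  213.20965046]), 'ee_rot': array([-1.79908400e+02, -2.38386162e-03,  2.61153982e+01]), 'force': array([ 0.43223245,  0.09977219, -0.04248129]), 'torque': array([-0.00424986,  0.01651197, -0.03404031]), 'gripper_force': 0.0, 'gripper_width': 91.01398098984735}
```

View pics/side0.png

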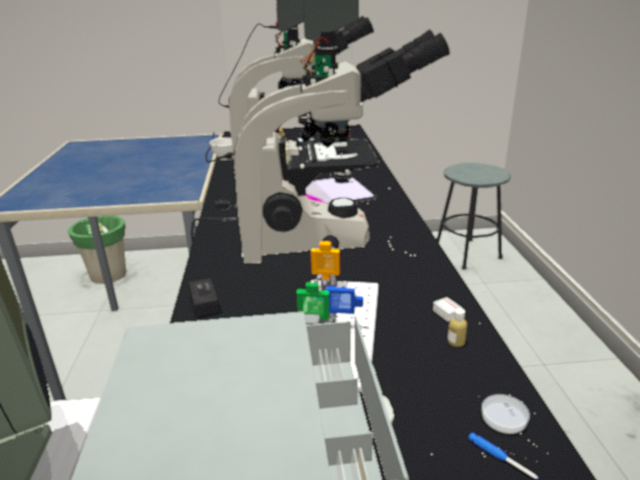

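View pics/top0.png

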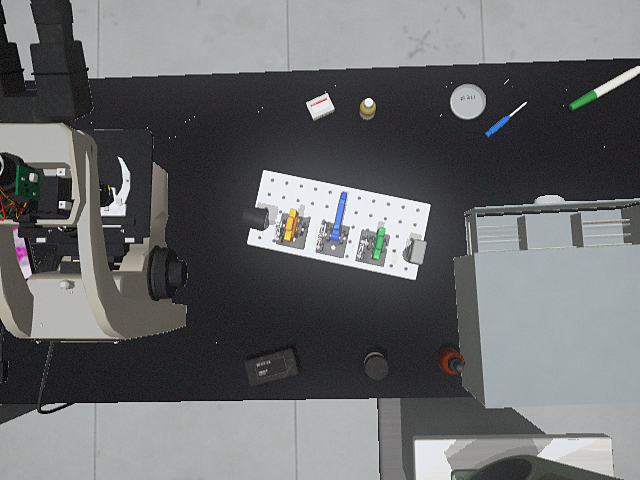

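The side view looks along the beam (green in front at about (313,300), blue at (343,300), amber behind at (325,260)). The top view shows amber at (291,225), blue at (338,220), green at (378,243). A tall grey box stands at right, between the arm's start and the board. I'll enlarge both views.

```bash
cat > h.py <<'E'
import numpy as np, cv2
from scipy.spatial.transform import Rotation as R
C={"side":(49.554910776796255,320.76246,247.353407,[428.00860536,-445.54251877,532.4714244],[62.88965055,1.38670358,-5.31956616]),
"top":(44.21253926861316,317.48123,228.745525,[415.29921489,270.60786378,999.38892308],[4.80708009,2.33292284,-91.35521663])}
def ray(n,u,v):
    fo,cx,cy,e,a=C[n]; f=240/np.tan(np.radians(fo/2))
    d=R.from_euler('xyz',a,degrees=True).as_matrix()@np.array([(u-cx)/f,-(v-cy)/f,-1]); return np.array(e),d/np.linalg.norm(d)
def atz(n,u,v,z): e,d=ray(n,u,v); return e+d*(z-e[2])/d[2]
def tri(a,b):
    A=0;B=0;rs=[ray("side",*a),ray("top",*b)]
    for e,d in rs: P=np.eye(3)-np.outer(d,d);A=A+P;B=B+P@e
    p=np.linalg.solve(A,B); return p,[np.linalg.norm((np.eye(3)-np.outer(d,d))@(p-e)) for e,d in rs]
def proj(n,p):
    fo,cx,cy,e,a=C[n]; f=240/np.tan(np.radians(fo/2)); q=R.from_euler('xyz',a,degrees=True).as_matrix().T@(np.array(p)-e)
    return cx+f*q[0]/-q[2],cy-f*q[1]/-q[2]
E
python3 - <<'E'
import cv2,numpy as np
from h import *
t=cv2.imread('pics/top0.png');s=cv2.imread('pics/side0.png')
a=cv2.resize(t[160:290,240:440],None,fx=4,fy=4,interpolation=cv2.INTER_CUBIC)
cv2.imwrite('pics/topc.png',a)
cv2.imwrite('pics/sidec.png',cv2.resize(s[235:365,280:390],None,fx=4.5,fy=4.5,interpolation=cv2.INTER_CUBIC))
E
```

```text
(no output)
```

View pics/topc.png

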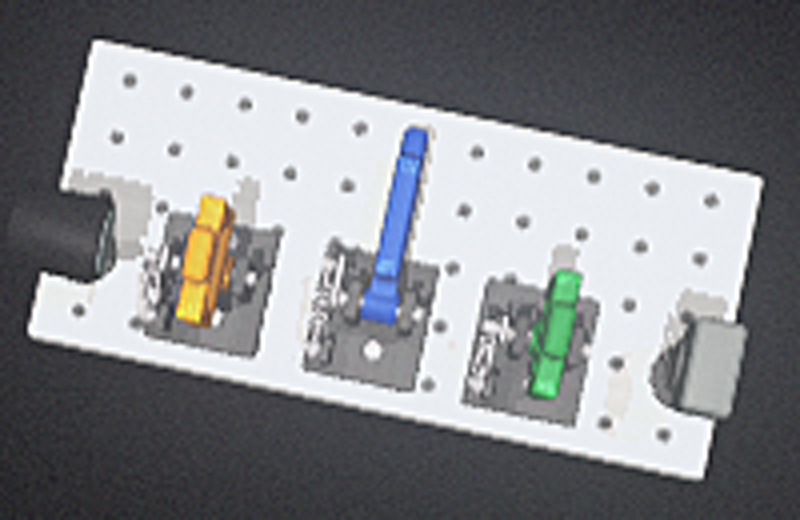

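View pics/sidec.png

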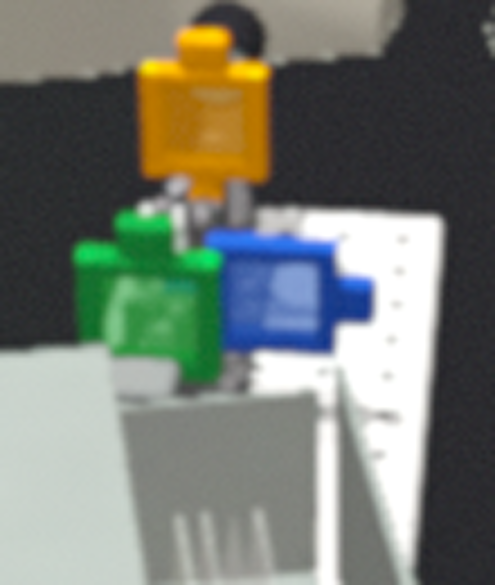

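```bash
python3 - <<'E'
from h import *
np.set_printoptions(precision=1,suppress=True)
P=lambda x,y:(240+x/4,160+y/4); Q=lambda x,y:(280+x/4.5,235+y/4.5)
print("amber top",tri(Q(204,32),P(205,253)), atz("top",*P(205,253),134))
print("amber -x shoulder",atz("top",*P(193,318),120),"+x",atz("top",*P(215,200),120))
print("green top",tri(Q(143,218),P(556,325)))
for c in[(95,40),(763,178),(705,478),(30,335)]: print("board",atz("top",*P(*c),12))
print("box",tri((305,313),(455,257)),tri((132,328),(462,405)),tri((352,318),(466,212)))
p=tri(Q(204,32),P(205,253))[0];print(proj("side",p))
for u,v in [(168,175),(187,325),(165,280)]: print("micro",[atz("top",u,v,z) for z in(0,150)])
E
```

```text
amber top (array([498.7, 342.3, 137.3]), [np.float64(0.8806512271817809), np.float64(0.8806512271817275)]) [498.1 342.6 134. ]
amber -x shoulder [475.2 348.8 120. ] +x [519.3 339.6 120. ]
green top (array([467.3, 214.6, 134.6]), [np.float64(0.8468467781296617), np.float64(0.8468467781296446)])
board [601.9 397.8  12. ]
board [534.9 118.5  12. ]
board [410.6 147.3  12. ]
board [477.2 427.3  12. ]
box (array([446. , 109.3, 154.6]), [np.float64(4.223317806748996), np.float64(4.223317806748852)]) (array([234.5, 107.8, 152. ]), [np.float64(1.3760839133795932), np.float64(1.3760839133796425)]) (array([506.8,  90.9, 154.4]), [np.float64(1.4089335144736472), np.float64(1.4089335144734716)])
(np.float64(324.8194794153368), np.float64(242.1757497548956))
micro [array([600.6, 565.8,   0. ]), array([572.8, 521.5, 150. ])]
micro [array([343. , 533.9,   0. ]), array([353.9, 494.4, 150. ])]
micro [array([419.8, 571.4,  -0. ]), array([419.1, 526.2, 150. ])]
```

Amber top is at about (498,342); board x (tip direction) is about (0.972,-0.233). The box top is at about 155 mm, so I'll pass above it with closed fingers to the robot side of amber, tool y along the tip direction.

send_rows(targets="0.023 -0.029 -0.010 0 0 0 0;0.046 -0.058 -0.020 0 0 0 0;0.069 -0.088 -0.030 0 0 0 0;0.092 -0.117 -0.040 0 0 0 0;0.115 -0.146 -0.040 0 0 0 0;0.138 -0.175 -0.040 0 0 0 0;0.161 -0.204 -0.040 0 0 0 0;0.184 -0.234 -0.040 0 0 0 0;0.207 -0.263 -0.040 0 0 0 0;0.230 -0.292 -0.040 0 0 0 0;0.253 -0.321 -0.040 0 0 0 0;0.276 -0.350 -0.040 0 0 0 0", grip_force=10)

```text
time_s: 1.1
ee_pos: [346.5, -78.8, 253.9]
ee_rot: [180.0, -0.0, 26.1]
force: [0.7, 0.3, -0.4]
gripper_width: 13.7
gripper_force: 0.0
```

send_rows(targets="0.023 -0.029 0 0 0 -4.2 0;0.046 -0.058 0 0 0 -8.4 0;0.069 -0.088 0 0 0 -12.6 0;0.092 -0.117 0 0 0 -16.8 0;0.115 -0.146 0 0 0 -21 0;0.138 -0.175 0 0 0 -25.2 0;0.161 -0.204 0 0 0 -29.4 0;0.184 -0.234 0 0 0 -33.6 0;0.207 -0.263 0 0 0 -37.8 0;0.230 -0.292 0 0 0 -42 0;0.253 -0.321 0 0 0 -46.2 0;0.276 -0.351 0 0 0 -50.4 0")

```text
time_s: 2.1
ee_pos: [440.0, 357.8, 253.4]
ee_rot: [-180.0, 0.1, 76.7]
force: [0.7, -0.9, 0.5]
gripper_width: 0.3
gripper_force: 0.0
```

send_rows(targets="0 0 0.03 0 0 0 0;0 0 0.06 0 0 0 0;0 0 0.08 0 0 0 0;0 0 0.08 0 0 0 0")

```text
time_s: 2.43
ee_pos: [437.4, 354.3, 168.8]
ee_rot: [-179.6, 0.5, 76.6]
force: [-0.1, -0.5, -0.3]
gripper_width: 0.8
gripper_force: 0.0
```

```bash
python3 - <<'E'
from workcell import env, eyes
import cv2
s=env.state(); print(s["ee_pos"],s["ee_rot"],s["qpos"],s["gripper_width"])
t=eyes.grab_frame("top")["image"];s=eyes.grab_frame("side")["image"]
a=cv2.resize(t[160:320,230:430],(500,400),interpolation=2);b=cv2.resize(s[215:345,270:368],(300,400),interpolation=2)
cv2.imwrite('pics/pre.png',cv2.hconcat([a,b]))
E
```

```text
[437.38397732 354.30265189 168.78280765] [-179.61511987    0.49489085   76.55227513] [ 3.78439645e+01  1.93930092e+01  9.48341078e+01 -9.97103152e-03
  6.63997505e+01  5.12973935e+01] 0.8283010021207385
```

View pics/pre.png

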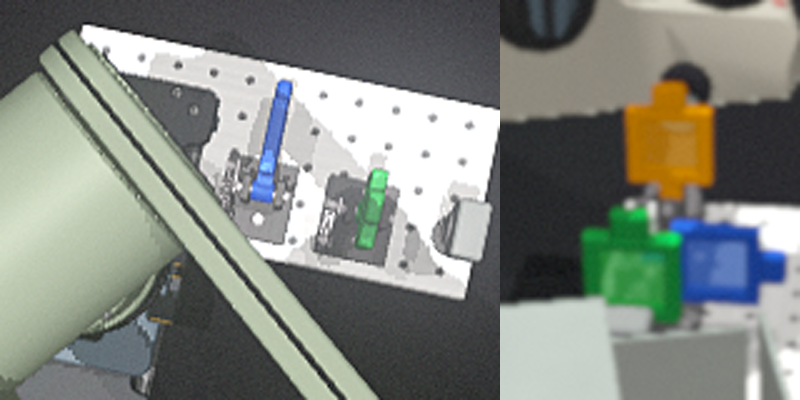

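The top view is blocked by the arm. In the side view amber stands at crop (670,150), still untouched, with the fingertips about to enter the top left. Now I'll go down beside it.

send_rows(targets="0 0 0.03 0 0 0 0;0 0 0.055 0 0 0 0;0 0 0.069 0 0 0 0;0 0 0.069 0 0 0 0;0 0 0.069 0 0 0 0;0 0 0.069 0 0 0 0")

```text
time_s: 3.03
ee_pos: [441.6, 357.1, 107.2]
ee_rot: [179.8, -0.2, 76.5]
force: [0.5, 0.6, 0.8]
gripper_width: 0.5
gripper_force: 0.0
```

```bash
python3 - <<'E'
from workcell import env, eyes
import cv2
from h import *
s=env.state(); print(s["ee_pos"],s["ee_rot"],s["force"],proj("side",s["ee_pos"]))
s=eyes.grab_frame("side")["image"]
cv2.imwrite('pics/pre2.png',cv2.resize(s[195:345,240:380],None,fx=4,fy=4,interpolation=2))
E
```

```text
[441.61244517 357.07910203 107.24003663] [179.8400266   -0.19859824  76.50233148] [0.49823108 0.61440574 0.84147858] (np.float64(291.7759289489864), np.float64(255.92648621681036))
```

View pics/pre2.png

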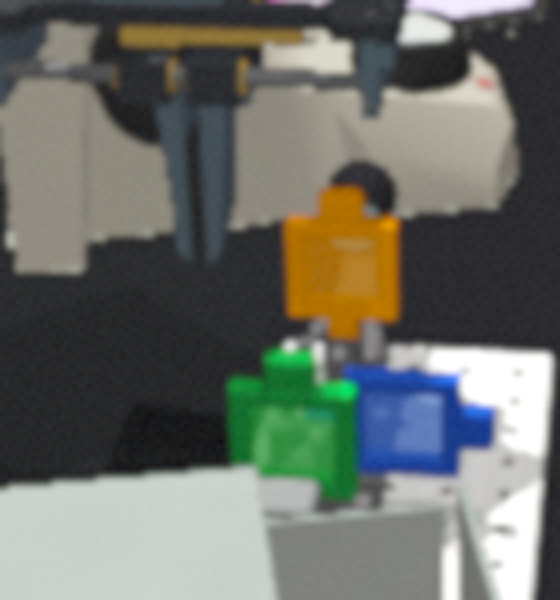

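The fingertips are at crop (200,260), left of and level with the amber frame (left edge 287, top 215). That leaves about 26 mm of gap. I'll push along tool +y.

send_rows(targets="0 0.012 0 0 0 0 0;0 0.022 0 0 0 0 0;0 0.029 0 0 0 0 0;0 0.035 0 0 0 0 0;0 0.041 0 0 0 0 0;0 0.047 0 0 0 0 0;0 0.053 0 0 0 0 0;0 0.059 0 0 0 0 0;0 0.065 0 0 0 0 0;0 0.070 0 0 0 0 0;0 0.075 0 0 0 0 0;0 0.078 0 0 0 0 0")

```text
time_s: 4.08
ee_pos: [516.7, 337.6, 104.6]
ee_rot: [180.0, 0.0, 76.5]
force: [-0.3, -0.1, 0.8]
gripper_width: 0.6
gripper_force: 0.0
```

```bash
python3 - <<'E'
from workcell import env, eyes
import cv2
s=env.state(); print(s["ee_pos"],s["force"])
s=eyes.grab_frame("side")["image"]
cv2.imwrite('pics/post.png',cv2.resize(s[195:345,240:380],None,fx=4,fy=4,interpolation=2))
E
```

```text
[516.72787802 337.60538038 104.61513382] [-0.31826363 -0.05095707  0.79512763]
```

View pics/post.png

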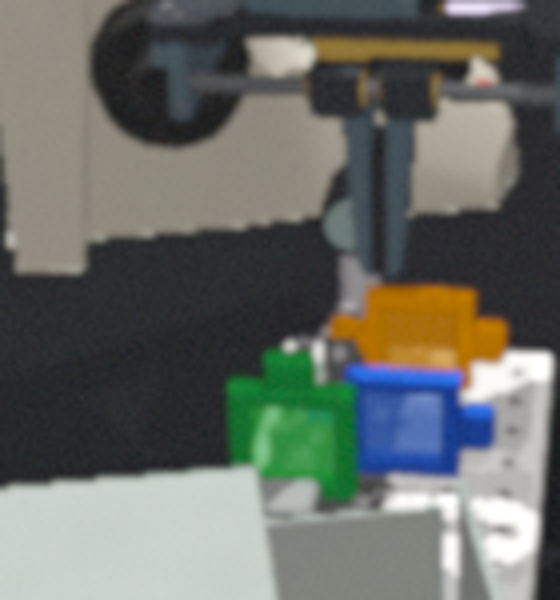

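Amber now lies out (crop (420,325), tab to the right) like blue; green is upright. I'll lift straight away and check.

send_rows(targets="0 0 -0.02 0 0 0 0;0 0 -0.05 0 0 0 0;0 0 -0.08 0 0 0 0;0 -0.03 -0.11 0 0 0 0;0 -0.06 -0.13 0 0 0 0;0 -0.09 -0.14 0 0 0 0;0 -0.12 -0.14 0 0 0 0;0 -0.14 -0.14 0 0 0 0;0 -0.14 -0.14 0 0 0 0;0 -0.14 -0.14 0 0 0 0;0 -0.14 -0.14 0 0 0 0;0 -0.14 -0.14 0 0 0 0")

```text
time_s: 5.13
ee_pos: [380.9, 370.4, 244.7]
ee_rot: [180.0, 0.0, 76.5]
force: [-0.2, 0.5, -0.7]
gripper_width: 0.6
gripper_force: 0.0
```

```bash
python3 - <<'E'
from workcell import env, eyes
import cv2
s=env.state(); print(s["ee_pos"],s["force"],abs(s["qvel"]).max())
s=eyes.grab_frame("side")["image"]
cv2.imwrite('pics/fin.png',cv2.resize(s[195:345,240:380],None,fx=4,fy=4,interpolation=2))
E
```

```text
[380.88903443 370.39048477 244.66762936] [-0.22551488  0.49793168 -0.69278546] 0.3167527889431478
```

View pics/fin.png

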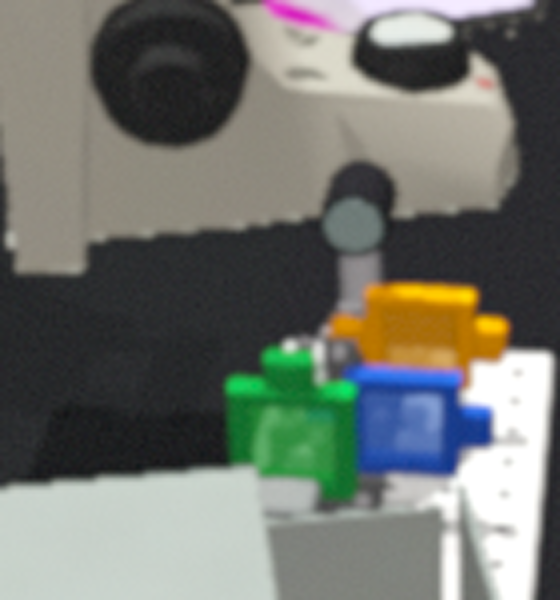

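Amber at (420,325) and blue at (410,420) lie out, green at (290,430) is upright, and the arm is clear.

```bash
python3 -c "
from workcell import env
print(env.job_done())"
```

```text
the job is handed in; nothing more can be done
None
```

The amber filter is flipped out of the beam to its lower stop, green still stands upright, blue still lies out, the arm is clear of everything, and the job was handed in at about 5 s.

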